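# Switch the seesaw gate and feed two bearing balls

## Robot

A 6-joint arm with a two-finger parallel gripper is mounted at the origin on a cart in front of the work surface, level with it; the furniture and walls round the work are solid. World frame = base frame: x ahead of the robot, y to its left, z up, the work surface at z = 0. Lengths are in m, angles in rad, forces in N, time in s.
With the tool pointing down it reaches from about 0.275 to 0.75 m from the base axis. Payload 10.2 kg.
Tool frame: the origin (TCP) lies on the centre line of the jaws, within the pads' length; the fingertips stand 22 mm ahead of it and the grasp point (between the pads) lies 3 mm ahead of it (finger_overhang is the distance from the TCP to the fingertips, in m); z points along the fingers, y is the direction in which the jaws open and shut (so a half turn about z gives the same grasp; the last joint's range is limited). The gripper opens to 88 mm and grips with 3 to 60 N. Pads are 18 mm wide; open, the fingers measure 123 mm over their backs; the gripper's body (75 mm by 187 mm) begins 45 mm behind the grasp point.
Start: joints at [1.083, 0.313, 1.498, -0, 1.331, -0.223], TCP at [0.137, 0.507, 0.261] pointing down, gripper open.
Joint ranges: [-2.94, 2.94], [-0.97, 2.17], [0.19, 2.56], [-1.23, 4.37], [0.02, 3.11], [-2.88, 2.88]. Speed limits (rad/s): [2.39, 2.39, 3.01, 3.14, 3.14, 3.14].

## Interface

Orientations are given as a rotation vector (axis times angle).
In Python, from station import get_obs, capture, close_job, search_frame, outline_of, finger_overhang gives the robot as it stands.
- The arm moves only by the tool servo_tool, never from a script. Its argument "rows" is a list of rows, each a list of 6 numbers: the shift along the tool's x, y, z in mm, then the turn, a rotation vector about the tool's x, y, z in rad. In form: [[x, y, z, wx, wy, wz], ...]. A call has 1 to 10 rows; each row shifts and turns the commanded pose from where the row before left it, along the tool's axes as they then stand; what a row does not reach is not made up. A row lasts 1/12 s, in which the tool goes at most 41.7 mm and 7.16 degrees, less where a joint would pass 70% of its speed; a pose out of reach is approached as far as the arm can. A call is refused whole if a number of a shift passes 41.7 or a number of a turn 0.125, either way. A call with a gripper value outside its range is refused whole. "hand" is the gripper's target within -1 to 1 (fully open at 1, half-way at 0, shut at -1), set as the call begins (left out, the last holds). The fingers move at their own pace and stop on an object; "squeeze" is the grip in N (left out, the last holds). Time passes only in rows, so rows that do not move let the fingers close. It gives the time, the measured TCP pose, the force and the opening at its end, in the units of the state.
- get_obs(): the state, without advancing time (a new reading comes with each control period).
- capture(name): name is "scene" or "top" or "wrist"; returns a dict with "pixels" (420x560x3 uint8, blue, green, red), "fx", "fy", "cx", "cy" (pixels), "world_to_cam" (4x4, takes a point from world to camera coordinates); the wrist camera has in their place "mount" (4x4, takes a point from camera to tool coordinates, whose origin is the TCP and whose axes are the flange's). Camera axes: x right, y down, z forward; pixel columns grow to the right and rows downward; lengths in m; the calibration is good to about 2 mm. The wrist camera is an equidistant fisheye: a pixel r from the principal point sees the ray r / f radians off the axis. A picture is of the moment at which its call begins: read the wrist's pose just before it. There is no depth.
- close_job(): hands the job in, once; it reports no verdict.
Trained networks look in the newest picture that a camera, given by its name, has taken for a name from the list of things; names that differ only in an ending like _2 or _b are one class to them, and where a whole thing is asked for, a point or a joint stands for the part that bears it (a point fixed in the world has none). Each returns a list of dicts, best first, with "confidence" (0 to 1); they miss things now and then, are a little off and sometimes report something else, mostly with a low value. They report only what shows in the picture. A call takes as long as a camera call. They do not tell look-alikes from the thing itself.
- search_frame(query, camera): "bbox" ([left, top, width, height] as shares, 0 to 1, of the picture: columns of its width, rows of its height, round what is visible of it).
- outline_of(query, camera): "mask" (420x560 bool, what is visible of it) and "bbox" ([left, top, width, height] as shares, 0 to 1, of the picture: columns of its width, rows of its height, round what is visible of it).
The state is a dict: "time_s": time; "joint_positions": joint angles; "joint_velocities": joint speeds; "tau": joint torques, N m; "ee_pos": TCP position; "tcp_rot": TCP orientation; "contact_force": force on the tool from outside, world axes, zero at the start; "torque": the same for the moment, N m; "width": finger opening in m.
Only numpy, scipy, OpenCV 4.12 (cv2) and the standard library are available. Lean on these libraries where they do the work, as an engineer would, in place of code of your own. Each camera call takes 0.05 s, during which the arm holds its last target.

## Task

The seesaw gate of the sorting fixture is set for the wrong tray: rock it over with the fingertips so that its other end is down. Then push both steel balls off the feed ledge onto the gate, so that they run down into the tray at that other end. Only push: do not pick the balls up, and leave the things lying around the fixture where they are.

Things in the scene. Friction and masses are not known exactly. Their poses are not given: they have to be found in the camera images.
- sorter: Fixed sorting fixture, 330 mm wide (its y), from 50 mm in front of its origin (its -x) to 121 mm behind it. Origin on the bench top under the middle of the gate; at yaw 0, +x points away from the robot, +y to its left. From back to front: wooden feed ledge, bare steel seesaw gate (trough along y), upright grey bracket; a grey tray under each end of the trough.
- gate (a joint): Tilt of the gate about its pivot (axis along the fixture's x, 30 mm above the bench; stops at -0.2 and 0.2 rad). 0.2: left end down, feeds the left tray; -0.2: right end down, right tray. Its weight lies above the pivot, so it falls to the nearer stop and rests there; under 1 N on the raised end's pad rocks it over. Trough 196 mm long, 36 mm wide inside, floor about 12 mm below the ledge.
- pad_left (a point): Centre of the top of the flat press pad (44 mm in x, 45 mm in y, 4 mm thick) on the robot's side of the gate's left end; it moves with the gate. About 84 mm above the bench when raised, 54 mm when down; while going down it moves about 15 mm away from the gate's middle (outward).
- pad_right (a point): The like pad at the gate's right end.
- ball_front_center (a point): Centre of the steel ball (30 mm diameter, 110 g) that lies on the feed ledge next to the gate, 85 mm above the bench.
- ball_back_center (a point): Centre of the second, equal ball, behind the first on the ledge; pushed towards the gate it pushes the first one ahead. A ball drops off once its centre has passed feed_edge.
- feed_edge (a point): Middle of the feed ledge's edge over the gate, on the ledge's top (70 mm high). The ledge, 50 mm wide, runs 94 mm from here along the fixture's +x; rails 26 mm apart and 5 mm high guide the balls, 1.5 mm lips 5 and 69 mm from here keep them from rolling off. Push the balls over this edge along the fixture's -x.
- backstop (a point): Top middle of the fixed upright bracket (44 mm wide, 6 mm thick, 98 mm high) in front of the gate's middle, 56 mm from feed_edge; it stops the balls so that they drop into the trough.
- tray_left (a point): Centre of the inner floor of the left tray (fixed; 92 mm in x by 67 mm in y inside, floor 4 mm above the bench, walls 65 mm high, 45 mm in front, 28 mm under the gate).
- tray_right (a point): The like point of the right tray.
- oil_can: Bystander, not part of the job: green oil can with a long spout, 68x85x176 mm; origin under its middle as it stands.
- paint_brush: Bystander, not part of the job: flat paint brush lying down, 40x202x18 mm; origin under its middle as it stands.
- cold_chisel: Bystander, not part of the job: blue-grey cold chisel lying down, 20x160x17 mm; origin under its middle as it stands.
- nut_3: Bystander, not part of the job: rusty hexagon nut, 30x34x24 mm; origin under its middle as it stands.
- bolt_m16: Bystander, not part of the job: rusty bolt standing on its head, 24x27x65 mm; origin under its middle as it stands.
- nut_1: Bystander, not part of the job: dark hexagon nut, 24x27x19 mm; origin under its middle as it stands.
There are look-alikes about, which are no part of the job. What is shaped like the part that bears ball_front_center but pink is not meant.

How it is judged:
By the outcome, as a careful person would: the job done as asked, in the order asked, and still so for the second after the job is handed in, with the robot touching nothing.
It also fails if it takes over 45 s, if anything falls off the work surface, if the arm or the gripper's body presses on something with over 40 N, if the wrist force passes 120 N, or if a joint passes its speed limit or range.

## Working session

There is one attempt and no reset: what is moved stays moved. The work goes in short steps, Python scripts to look and compute and a tool call to move; the robot and the scene stay as the last step left them, time stands still between calls to the robot, and variables do not carry over. Pictures are saved under pics/ and viewed, and the job is handed in when it is done.

Besides the shell and the picture viewer there is one more tool, called as name(argument=value, ...) on one line, values as JSON. servo_tool: Moves the arm, as the interface text tells. Its arguments: {"type":"object","properties":{"rows":{"type":"array","items":{"type":"array","items":{"type":"number"}}},"hand":{"type":"number"},"squeeze":{"type":"number"}},"required":["rows"]}

```bash
mkdir -p pics; ls
python3 - <<'E'
from station import *
import cv2
print(get_obs(), finger_overhang)
for c in ["scene","top","wrist"]:
    d=capture(c); cv2.imwrite(f"pics/{c}0.png",d["pixels"])
    print(c,{k:v for k,v in d.items() if k!="pixels"})
    for q in ["sorter","gate","ball_front_center","pad_left","oil_can","paint_brush","cold_chisel","nut_3","bolt_m16"]:
        print(q,[( [round(x*s) for x,s in zip(r["bbox"],(560,420,560,420))],round(r["confidence"],2)) for r in search_frame(q,c)])
E
```

```text
pics
{'time_s': 0.0, 'joint_positions': array([ 1.08263004e+00,  3.13430716e-01,  1.49836630e+00,  1.00223362e-05,
        1.33097877e+00, -2.23407657e-01]), 'joint_velocities': array([-3.25027485e-04,  1.82588565e-04, -2.56280213e-03, -1.14752534e-03,
       -1.48835933e-03,  6.77146667e-05]), 'tau': array([-1.98845810e-03, -4.02203250e+01, -2.52258807e+01,  6.92662876e-02,
        3.53822834e-02, -9.63435377e-05]), 'ee_pos': array([0.13730164, 0.50653008, 0.26019756]), 'tcp_rot': array([-4.14616332e-01, -3.11368722e+00,  1.73651361e-03]), 'contact_force': array([-0.73479609,  0.08592239, -0.3446776 ]), 'torque': array([-0.02241569,  0.00595925, -0.01770176]), 'width': 0.08814844426966478} 0.022
scene {'fx': 441.1548919673835, 'fy': 441.1548919673835, 'cx': 274.84534913630637, 'cy': 206.27531264326018, 'world_to_cam': array([[ 0.73073779,  0.68259009, -0.00964617, -0.36017143],
       [ 0.39408866, -0.43334016, -0.81050011, -0.15388669],
       [-0.55741942,  0.58846161, -0.58565905,  1.19256927],
       [ 0.        ,  0.        ,  0.        ,  1.        ]])}
sorter [([196, 166, 153
[... 1264 characters left out ...]
t_brush []
cold_chisel [([244, 143, 65, 7], 0.97)]
nut_3 [([251, 181, 15, 15], 0.69), ([301, 183, 10, 10], 0.61)]
bolt_m16 []
wrist {'fx': 325.19226210127806, 'fy': 325.19226210127806, 'cx': 277.76200719350993, 'cy': 213.10937294232355, 'mount': array([[ 1.14199126e-04, -9.59729012e-01, -2.80927411e-01,
         7.35501236e-02],
       [ 9.99999977e-01,  5.79190136e-05,  2.08639539e-04,
        -6.31472186e-04],
       [-1.83966380e-04, -2.80927428e-01,  9.59728996e-01,
        -1.24631792e-01],
       [ 0.00000000e+00,  0.00000000e+00,  0.00000000e+00,
         1.00000000e+00]])}
sorter []
gate []
ball_front_center []
pad_left []
oil_can []
paint_brush []
cold_chisel []
nut_3 []
bolt_m16 []
```

Run:
```python
import cv2
a=cv2.imread("pics/scene0.png")[130:330,120:440]; cv2.imwrite("pics/scene0c.png",cv2.resize(a,(800,500),interpolation=3))
a=cv2.imread("pics/top0.png")[130:300,150:400]; cv2.imwrite("pics/top0c.png",cv2.resize(a,(800,544),interpolation=3))
```

```text
(no output)
```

View pics/scene0.png

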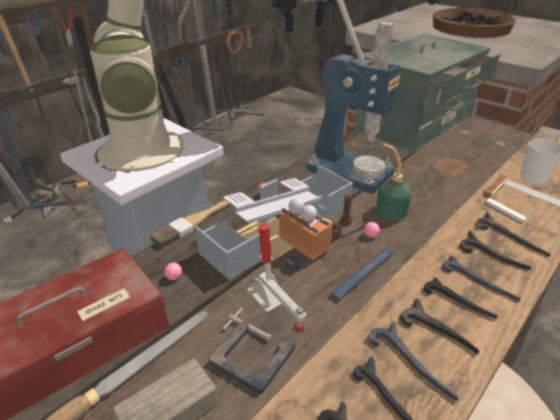

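View pics/top0.png

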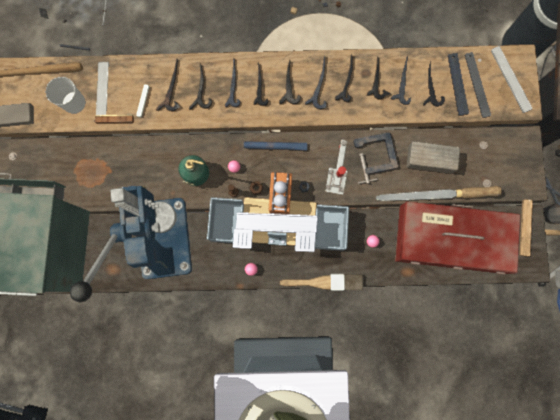

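```bash
sleep 1
```

```text
(no output)
```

View pics/scene0c.png

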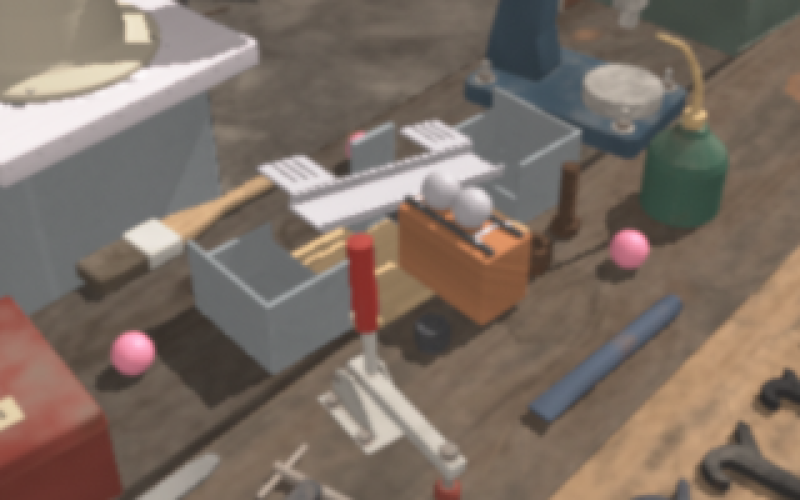

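View pics/top0c.png

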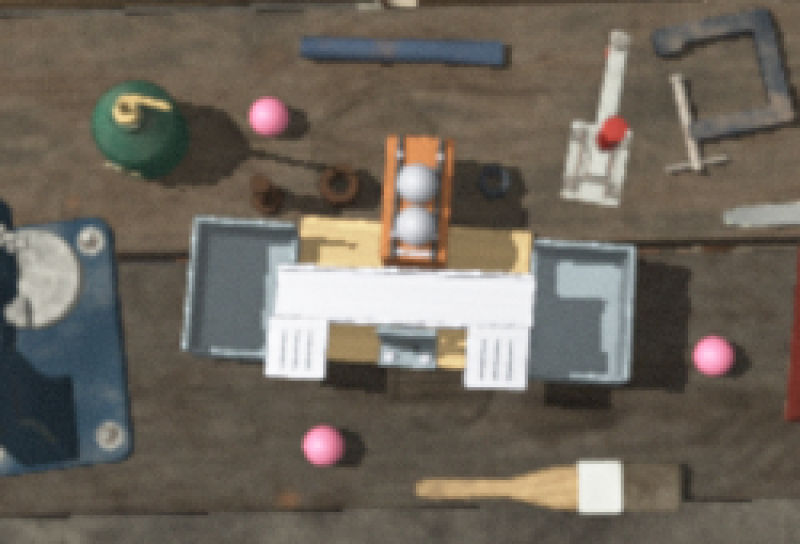

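The seesaw gate, the orange ledge with two grey balls (top crop near (418,183) and (416,225)), the bracket and both trays are visible, and the pink balls are decoys. Next I fit the fixture pose and the gate tilt.

```bash
cat > h.py <<'E'
import numpy as np, cv2
from station import *
def proj(d,P):
    P=np.atleast_2d(P); M=np.array(d["world_to_cam"]); c=P@M[:3,:3].T+M[:3,3]
    return np.c_[d["fx"]*c[:,0]/c[:,2]+d["cx"], d["fy"]*c[:,1]/c[:,2]+d["cy"]]
def atz(d,uv,z):
    M=np.array(d["world_to_cam"]); R=M[:3,:3];o=-R.T@M[:3,3]
    r=R.T@np.array([(uv[0]-d["cx"])/d["fx"],(uv[1]-d["cy"])/d["fy"],1]); return o+r*(z-o[2])/r[2]
def tri(ds,uvs):
    A=np.zeros((3,3));b=np.zeros(3)
    for d,uv in zip(ds,uvs):
        M=np.array(d["world_to_cam"]); R=M[:3,:3];o=-R.T@M[:3,3]
        r=R.T@np.array([(uv[0]-d["cx"])/d["fx"],(uv[1]-d["cy"])/d["fy"],1]);r/=np.linalg.norm(r)
        Q=np.eye(3)-np.outer(r,r);A+=Q;b+=Q@o
    return np.linalg.solve(A,b)
E
python3 - <<'E'
from h import *
t=capture("top"); s=capture("scene")
T=lambda u,v:(u/3.2+150-.3,v/3.2+130-.3)
S=lambda u,v:(u/2.5+120-.3,v/2.5+130-.3)
print("ball back",tri([t,s],[T(418,183),S(473,207)]),"front",tri([t,s],[T(416,225),S(440,190)]))
print("backball z.085",atz(t,T(418,183),.085),atz(t,T(416,225),.085))
for n,p,z in [("ledge bl",(388,137),.07),("ledge br",(455,137),.07),("ledge fl",(383,264),.07),("ledge fr",(448,267),.07),("trayL bl",(196,216),.065),("trayL fl",(184,352),.045),("trayR br",(635,243),.065),("trayR fr",(630,382),.045),("backstop l",(380,326),.098),("backstop r",(436,326),.098)]:
    print(n,atz(t,T(*p),z))
# pads triangulated
print("padL",tri([t,s],[T(296,348),S(437,135)]))
print("padR",tri([t,s],[T(497,356),S(296,175)]))
for q in ["ball_front_center"]:
  for c in ("top","scene"):
    for r in outline_of(q,c): 
        m=r["mask"];ys,xs=np.nonzero(m);print(c,xs.mean(),ys.mean(),m.sum(),r["confidence"])
E
```

```text
ball back [ 0.58683617 -0.00831093  0.08573765] front [ 0.55491667 -0.00684744  0.08505039]
backball z.085 [ 0.58668393 -0.00858534  0.085     ] [ 0.55537738 -0.00640166  0.085     ]
ledge bl [0.62527298 0.01317544 0.07      ]
ledge br [ 0.62402639 -0.0369457   0.07      ]
ledge fl [0.52931676 0.01881018 0.07      ]
ledge fr [ 0.52588231 -0.02918808  0.07      ]
trayL bl [0.56971088 0.15770856 0.065     ]
trayL fl [0.47012057 0.16988924 0.045     ]
trayR br [ 0.54119659 -0.16878343  0.065     ]
trayR fr [ 0.4393929  -0.16306264  0.045     ]
backstop l [0.48020894 0.02098847 0.098     ]
backstop r [ 0.47921153 -0.0192174   0.098     ]
padL [0.47065907 0.08571286 0.0530168 ]
padR [ 0.45741377 -0.06359688  0.08231894]
top 372.17171717171715 241.14141414141415 99 0.58
top 250.88888888888889 268.95238095238096 126 0.46
top 233.57291666666666 165.82291666666666 96 0.44
scene 171.97321428571428 271.10267857142856 224 0.79
scene 295.34358974358975 205.45641025641027 195 0.63
scene 370.6968085106383 229.33510638297872 188 0.59
scene 275.5140566914498 222.74233271375465 8608 0.3
```

Run:
```python
from h import *
from scipy.optimize import least_squares
t=capture("top"); s=capture("scene")
T=lambda u,v:(u/3.2+150-.3,v/3.2+130-.3)
S=lambda u,v:(u/2.5+120-.3,v/2.5+130-.3)
pts=[(t,T(388,137),(.121,.025,.07)),(t,T(455,137),(.121,-.025,.07)),(t,T(383,265),(.027,.025,.07)),(t,T(448,267),(.027,-.025,.07)),
(t,T(380,326),(-.029,.022,.098)),(t,T(436,326),(-.029,-.022,.098)),(t,T(184,352),(-.05,.165,.045)),(t,T(630,382),(-.05,-.165,.045)),
(s,S(400,206),(.027,-.025,.07)),(s,S(484,262),(.121,-.025,.07)),(s,S(528,237),(.121,.025,.07)),(s,S(350,145),(-.029,-.022,.098)),(s,S(396,124),(-.029,.022,.098))]
def f(p):
    c,q=np.cos(p[2]),np.sin(p[2]);r=[]
    for d,uv,l in pts: r+=list(proj(d,[p[0]+c*l[0]-q*l[1],p[1]+q*l[0]+c*l[1],l[2]])[0]-uv)
    return np.array(r)
o=least_squares(f,[.5,0,-.08],loss="soft_l1");p=o.x;print(p);print(f(p).reshape(-1,2).round(1))
c,q=np.cos(p[2]),np.sin(p[2]);R=np.array([[c,-q],[q,c]])
for n,u,v in [("bb",(418,183),(473,207)),("bf",(416,225),(440,190)),("pL",(296,348),(437,135)),("pR",(497,356),(296,175))]:
    X=tri([t,s],[T(*u),S(*v)]);print(n,X,"local",(X[:2]-p[:2])@R)
print("red handle",tri([t,s],[T(614,132),S(360,240)]))
print("can tip",tri([t,s],[(193,163),(385,147)]),"press top",tri([t,s],[(118,240),(345,60)]))
for z in (.2,.3,.4):print("knob",atz(t,(80,290),z))
```

```text
[ 0.50488967 -0.00174459 -0.0929088 ]
[[ 0.5 -1. ]
 [ 0.4  0.4]
 [-0.8 -2.3]
 [-0.1 -1.5]
 [-0.8  1. ]
 [ 0.8  2.2]
 [ 1.1 -0.1]
 [-0.7 -0.2]
 [-1.6 -0.2]
 [ 0.2  0.7]
 [ 1.8 -1. ]
 [ 0.2 -0.7]
 [-1.3 -0.4]]
bb [ 0.58683617 -0.00831093  0.08573765] local [0.08220226 0.00106458]
bf [ 0.55491667 -0.00684744  0.08505039] local [ 0.05028465 -0.00043957]
pL [0.47065907 0.08571286 0.0530168 ] local [-0.04219685  0.0839045 ]
pR [ 0.45741377 -0.06359688  0.08231894] local [-0.04153279 -0.06599011]
red handle [ 0.60767929 -0.14679821  0.14700045]
can tip [0.62601777 0.18006161 0.16139686] press top [0.44247434 0.30249739 0.26431431]
knob [0.35748029 0.4086229  0.2       ]
knob [0.35688626 0.36872061 0.3       ]
knob [0.35629222 0.32881833 0.4       ]
```

View pics/wrist0.png

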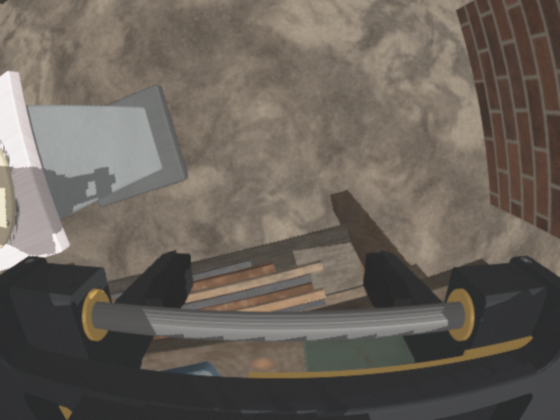

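servo_tool(rows=[[-10,-30,0,0,0,-0.0287],[-10,-30,0,0,0,-0.0287],[-10,-30,0,0,0,-0.0287],[-10,-30,0,0,0,-0.0287],[-10,-30,0,0,0,-0.0287],[-10,-30,0,0,0,-0.0287]], hand=-1)

```text
time_s: 2.3
ee_pos: [0.1614, 0.3174, 0.2607]
tcp_rot: [0.142, 3.138, 0.0]
contact_force: [1.3, -0.3, -0.1]
width: 0.0503
```

servo_tool(rows=[[-20,-28,0,0,0,0],[-26,-28,0,0,0,0],[-26,-28,0,0,0,0],[-26,-28,0,0,0,0],[-26,-28,0,0,0,0],[-26,-28,0,0,0,0],[-26,-28,0,0,0,0],[-26,-28,0,0,0,0],[-26,-28,0,0,0,0],[-26,-28,0,0,0,0]])

```text
time_s: 3.13
ee_pos: [0.3896, 0.0145, 0.2609]
tcp_rot: [0.147, 3.138, -0.0]
contact_force: [0.8, 0.9, -0.3]
width: 0.0008
```

servo_tool(rows=[[-26,-28,20,0,0,0],[-26,-28,25,0,0,0],[-10,-12,30,0,0,0],[0,0,20,0,0,0],[0,0,0,0,0,0],[0,0,0,0,0,0]])

```text
time_s: 3.63
ee_pos: [0.4412, -0.0531, 0.1686]
tcp_rot: [-0.145, -3.137, -0.001]
contact_force: [-0.0, 0.3, 0.7]
width: 0.0002
```

servo_tool(rows=[[-7,-8,15,0,0,0],[-8,-7,15,0,0,0],[0,0,0,0,0,0],[0,0,0,0,0,0]])

```text
time_s: 3.97
ee_pos: [0.4552, -0.0693, 0.1399]
tcp_rot: [0.145, 3.137, -0.0]
contact_force: [-0.1, -0.2, 0.6]
width: 0.0007
```

Run:
```python
from h import *
print(get_obs()["ee_pos"])
s=capture("scene");cv2.imwrite("pics/s1.png",cv2.resize(s["pixels"][130:280,160:400],(800,500),interpolation=3))
w=capture("wrist");cv2.imwrite("pics/w1.png",w["pixels"])
```

```text
[ 0.45516313 -0.06933488  0.13986965]
```

View pics/s1.png

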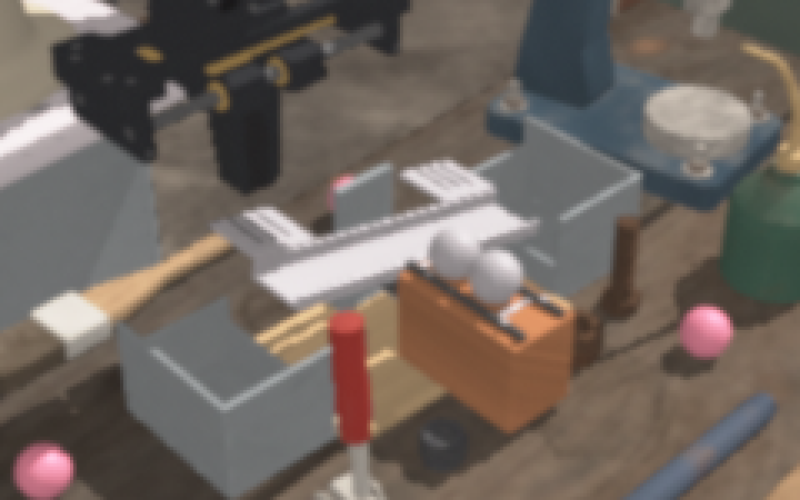

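View pics/w1.png

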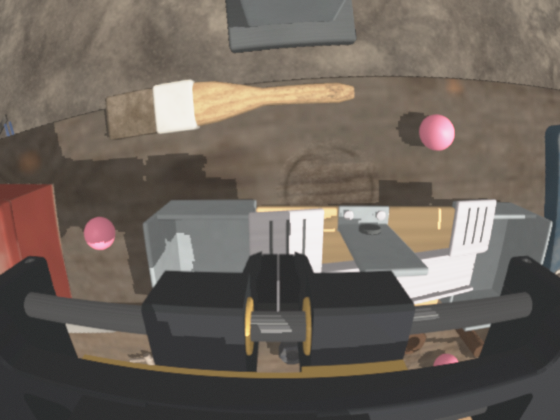

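The closed fingers (wrist view near (278,265)) stand above the raised right pad (250–322, 210–260). Its far edge is clear of the bracket, so I press.

servo_tool(rows=[[0,0,15,0,0,0],[0,0,12,0,0,0],[0,0,6,0,0,0],[0,0,6,0,0,0],[0,0,6,0,0,0],[0,0,6,0,0,0],[0,0,5,0,0,0],[0,0,3,0,0,0],[0,0,0,0,0,0],[0,0,0,0,0,0]])

```text
time_s: 4.9
ee_pos: [0.455, -0.0696, 0.0801]
tcp_rot: [0.145, 3.138, -0.0]
contact_force: [-3.0, 1.3, 8.6]
width: 0.0008
```

servo_tool(rows=[[0,0,-30,0,0,0],[0,0,-35,0,0,0],[0,0,-35,0,0,0],[-20,10,0,0,0,0],[-20,10,0,0,0,0],[0,0,0,0,0,0]])

```text
time_s: 5.4
ee_pos: [0.499, -0.0527, 0.1802]
tcp_rot: [0.144, 3.135, -0.001]
contact_force: [-0.2, -0.2, -0.5]
width: 0.0007
```

Run:
```python
from h import *
o=get_obs();print(o["ee_pos"],o["time_s"])
s=capture("scene");cv2.imwrite("pics/s2.png",cv2.resize(s["pixels"][130:280,160:400],(800,500),interpolation=3))
```

```text
[ 0.49895742 -0.0527233   0.18024865] 5.4
```

View pics/s2.png

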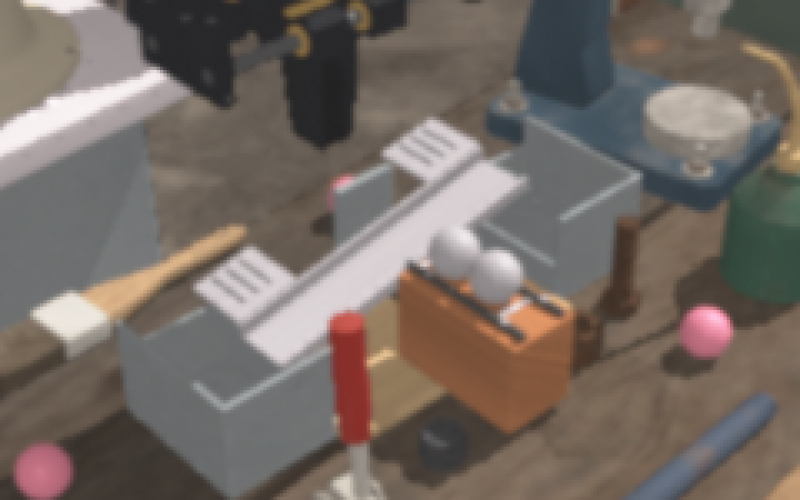

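The gate has rocked over, right end down, and the balls are undisturbed. Next I go behind the back ball.

servo_tool(rows=[[-30,13,0,0,0,0],[-30,13,0,0,0,0],[-30,13,0,0,0,0],[-28,12,0,0,0,0],[0,0,10,0,0,0],[0,0,10,0,0,0],[0,0,0,0,0,0],[0,0,0,0,0,0]])

```text
time_s: 6.12
ee_pos: [0.6175, -0.014, 0.1588]
tcp_rot: [-0.146, -3.136, -0.0]
contact_force: [-0.3, 0.4, -0.2]
width: 0.0007
```

Run:
```python
from h import *
o=get_obs();P=o["ee_pos"];print(P,o["time_s"])
s=capture("scene");cv2.imwrite("pics/s3.png",cv2.resize(s["pixels"][130:280,200:440],(800,500),interpolation=3))
w=capture("wrist");cv2.imwrite("pics/w3.png",w["pixels"])
```

```text
[ 0.61753269 -0.01397653  0.15884181] 6.1167
```

View pics/s3.png

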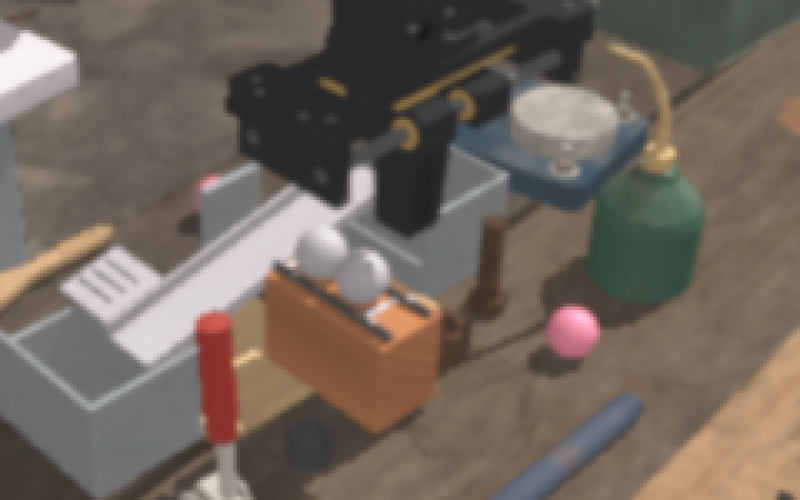

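View pics/w3.png

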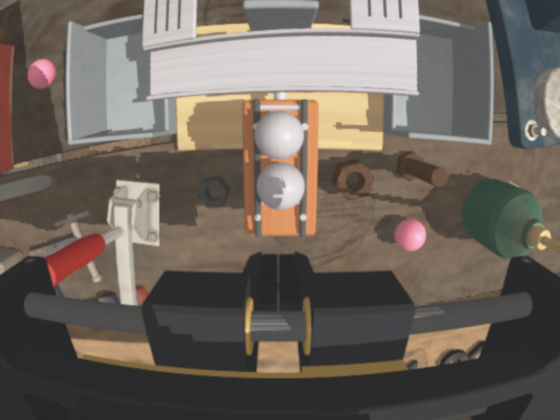

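Run:
```python
from h import *
from scipy.spatial.transform import Rotation as Ro
o=get_obs();R=Ro.from_rotvec(o["tcp_rot"]).as_matrix();P=o["ee_pos"]
w=capture("wrist");M=np.array(w["mount"])
def ray(u,v,z):
    d=np.array([(u-w["cx"])/w["fx"],(v-w["cy"])/w["fy"]]);th=np.hypot(*d);k=d/th*np.sin(th)
    r=R@(M[:3,:3]@np.array([k[0],k[1],np.cos(th)]));c=R@M[:3,3]+P
    return c+r*(z-c[2])/r[2]
p=np.array([.50489,-.00174]);c,q=np.cos(-.0929),np.sin(-.0929);F=np.array([[c,-q],[q,c]])
for n,u,v,z in [("bb",281,187,.085),("bf",279,135,.085),("ledge back l",317,235,.07),("ledge br",245,235,.07),("fl",317,101,.07),("fr",247,101,.07),("red",100,240,.147)]:
    X=ray(u,v,z);print(n,X,(X[:2]-p)@F)
print("tool",(P[:2]-p)@F)
```

```text
bb [ 0.58635458 -0.00937237  0.085     ] [ 8.18213229e-02 -4.22766208e-05]
bf [ 0.55386146 -0.00761928  0.085     ] [ 0.04930569 -0.00131102]
ledge back l [0.62614475 0.01272347 0.07      ] [0.11939016 0.02564947]
ledge br [ 0.62138974 -0.03789144  0.07      ] [ 0.11935102 -0.02518828]
fl [0.53410783 0.01914951 0.07      ] [0.027154   0.02350986]
fr [ 0.53000798 -0.02623943  0.07      ] [ 0.0272824  -0.02206368]
red [ 0.59080835 -0.1022243   0.147     ] [ 0.09486943 -0.09208066]
tool [ 0.1140211  -0.00168081]
```

servo_tool(rows=[[-5,1.5,15,0,0,0],[0,0,15,0,0,0],[0,0,15,0,0,0],[0,0,13,0,0,0],[0,0,0,0,0,0],[0,0,0,0,0,0]])

```text
time_s: 6.77
ee_pos: [0.6238, -0.0127, 0.102]
tcp_rot: [-0.146, -3.138, -0.0]
contact_force: [-0.1, 0.8, 0.0]
width: 0.0006
```

Run:
```python
from h import *
o=get_obs();P=o["ee_pos"];print(P,o["contact_force"])
p=np.array([.50489,-.00174]);c,q=np.cos(-.0929),np.sin(-.0929);F=np.array([[c,-q],[q,c]])
print("tool",(P[:2]-p)@F)
s=capture("scene");cv2.imwrite("pics/s4.png",cv2.resize(s["pixels"][130:280,200:440],(800,500),interpolation=3))
```

```text
[ 0.62376653 -0.01265967  0.10197981] [-0.08408142  0.79437304  0.0383677 ]
tool [0.1193769  0.00015517]
```

View pics/s4.png

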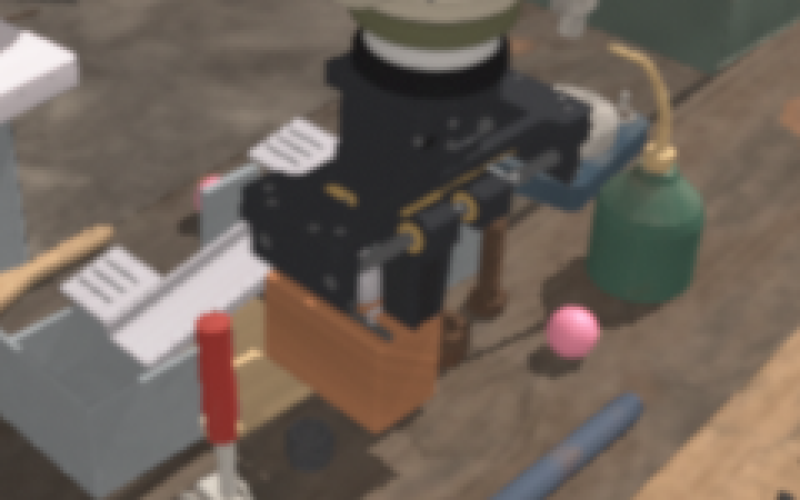

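The fingers are down behind the back ball, clear of everything. I push slowly until the first ball goes over.

servo_tool(rows=[[6,0,0,0,0,0],[5,0,0,0,0,0],[5,0,0,0,0,0],[5,0,0,0,0,0],[5,0,0,0,0,0],[5,0,0,0,0,0],[5,0,0,0,0,0],[5,0,0,0,0,0],[0,0,0,0,0,0],[0,0,0,0,0,0]])

```text
time_s: 7.65
ee_pos: [0.5829, -0.0087, 0.1016]
tcp_rot: [-0.145, -3.138, -0.0]
contact_force: [-0.0, -0.1, -0.2]
width: 0.0006
```

servo_tool(rows=[[0,0,0,0,0,0],[0,0,0,0,0,0],[0,0,0,0,0,0],[0,0,0,0,0,0],[0,0,0,0,0,0]])

```text
time_s: 8.07
ee_pos: [0.5832, -0.0087, 0.1016]
tcp_rot: [-0.145, -3.138, 0.0]
contact_force: [0.7, 0.7, 1.3]
width: 0.0004
```

Run:
```python
from h import *
o=get_obs();P=o["ee_pos"];print(P,o["contact_force"])
s=capture("scene");cv2.imwrite("pics/s5.png",cv2.resize(s["pixels"][130:280,200:440],(800,500),interpolation=3))
w=capture("wrist");cv2.imwrite("pics/w5.png",w["pixels"])
```

```text
[ 0.58317038 -0.00871913  0.10155573] [0.6727854  0.73543334 1.25109652]
```

View pics/s5.png

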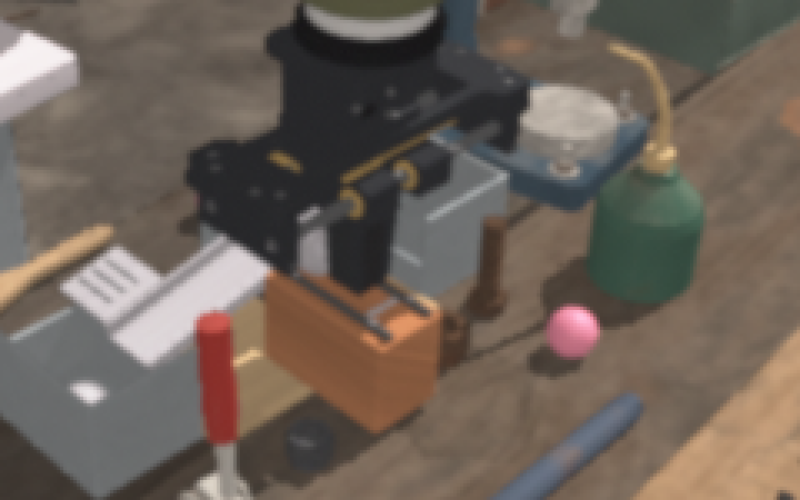

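View pics/w5.png

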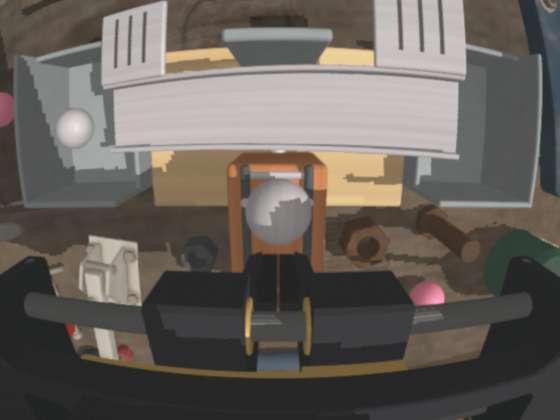

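The first ball is in the right tray (wrist view (75,128)), and the second is on the ledge at (278,210). Next I push the second.

servo_tool(rows=[[5,0,0,0,0,0],[5,0,0,0,0,0],[5,0,0,0,0,0],[5,0,0,0,0,0],[5,0,0,0,0,0],[5,0,0,0,0,0],[4,0,0,0,0,0],[0,0,0,0,0,0],[0,0,0,0,0,0],[0,0,0,0,0,0]])

```text
time_s: 9.0
ee_pos: [0.5493, -0.0056, 0.1015]
tcp_rot: [-0.145, -3.138, -0.0]
contact_force: [-0.1, 0.5, -0.3]
width: 0.0
```

servo_tool(rows=[[-10,0,0,0,0,0],[-10,0,-10,0,0,0],[0,0,-30,0,0,0],[0,0,-30,0,0,0],[0,0,-30,0,0,0],[0,0,0,0,0,0],[0,0,0,0,0,0],[0,0,0,0,0,0]])

```text
time_s: 9.67
ee_pos: [0.5688, -0.0073, 0.2005]
tcp_rot: [-0.145, -3.137, -0.0]
contact_force: [0.5, -0.3, -0.0]
width: 0.0005
```

Run:
```python
from h import *
o=get_obs();P=o["ee_pos"];print(P,o["contact_force"],o["time_s"])
s=capture("scene");cv2.imwrite("pics/s6.png",cv2.resize(s["pixels"][130:330,120:440],(800,500),interpolation=3))
w=capture("wrist");cv2.imwrite("pics/w6.png",w["pixels"])
```

```text
[ 0.56881965 -0.00734384  0.20052635] [ 0.49032922 -0.27843036 -0.02033915] 9.6667
```

View pics/s6.png

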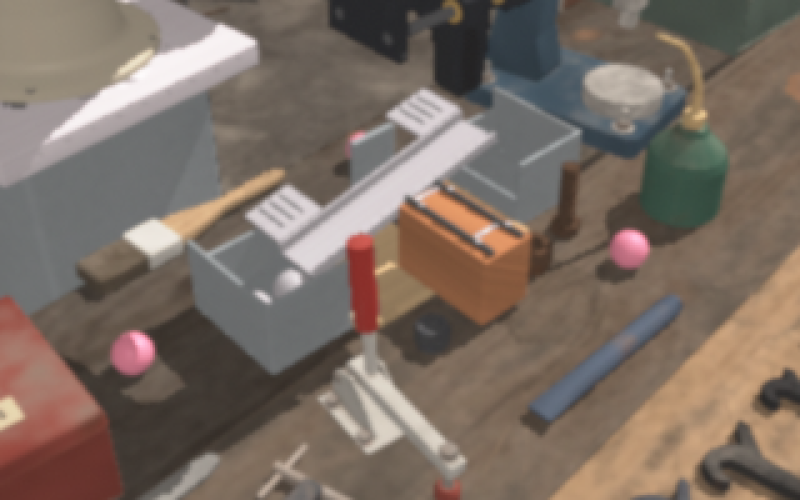

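View pics/w6.png

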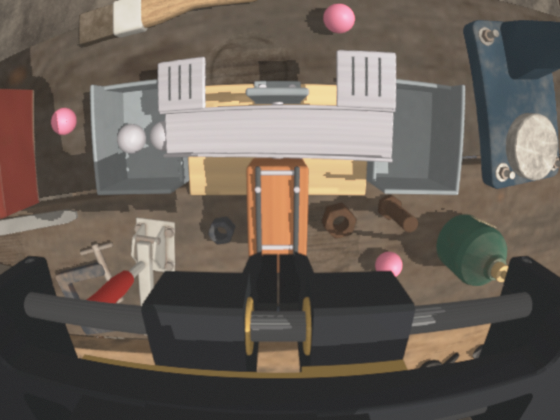

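Two balls now show in the right tray (wrist view (132,138) and (157,136)). I'll let them settle and check once more.

servo_tool(rows=[[0,0,0,0,0,0],[0,0,0,0,0,0],[0,0,0,0,0,0],[0,0,0,0,0,0],[0,0,0,0,0,0],[0,0,0,0,0,0],[0,0,0,0,0,0],[0,0,0,0,0,0],[0,0,0,0,0,0],[0,0,0,0,0,0]])

```text
time_s: 10.6
ee_pos: [0.5692, -0.0074, 0.2016]
tcp_rot: [0.145, 3.138, 0.0]
contact_force: [0.1, -0.5, -0.4]
width: 0.0006
```

Run:
```python
from h import *
w=capture("wrist");cv2.imwrite("pics/w7.png",w["pixels"])
```

```text
(no output)
```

View pics/w7.png

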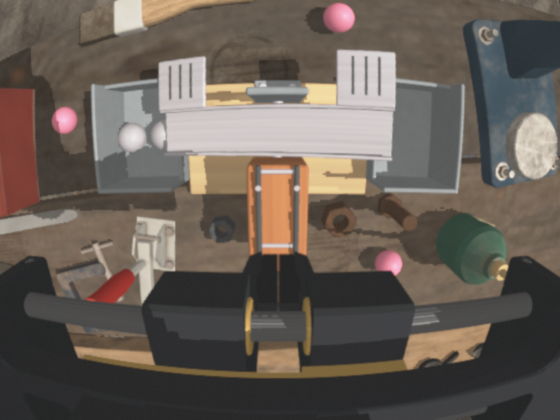

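```bash
python3 -c "
from station import *
print(close_job())"
```

```text
the job is handed in; nothing more can be done
None
```

The job is done and handed in at about 10.7 s. The gate now rests with its right end down, and both steel balls lie in the right tray.

- **Gate:** it started with its left end down. I pressed the raised right pad with the closed fingertips; the wrist force read about 9 N at the end of the press. A picture confirmed it had rocked over before I pushed any ball.
- **Balls:** I pushed both off the ledge from behind the back ball, along the fixture's -x. The first was in the right tray before I pushed the second over.
- **Final check:** with the tool raised clear, the last two wrist pictures, about 1 s apart, show both balls unmoved in the right tray, the gate still right end down and the ledge empty. The second ball lies partly hidden under the trough's end. I judged that it is in the tray from the pictures and did not measure its position.
- **Bystanders:** in the last pictures the things around the fixture look to be where they were.

No check failed. The networks found the gate and most of the bystanders, but in the top and scene views most of their ball hits were pink look-alikes. I therefore worked out the ball and fixture positions from picture points by triangulation, and the wrist view agreed to within about 2 mm.

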